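Make up two sample kits from the chemical stock

TASK

Make up the two sample kits from the stock on the bench: the green tray gets the amber bottle in the end pocket with the black pad, the red-lidded tub in the middle pocket and the carton in the bare end pocket; the yellow tray gets the clear blue-capped bottle in the pocket with the black pad and the black-lidded tub in the bare pocket. Stand each one upright, flat on its pocket's floor, lower the two glass bottles in rather than dropping them, and knock nothing over. Leave the white-lidded tub and the orange-capped bottle standing where they are.

Things in the scene. Friction and masses are not known exactly. Their poses are not given: they have to be found in the camera images.
- amber_bottle: (mm) brown (amber) glass bottle with black cap and a white paper label, height 95: body diameter 50 with upright sides from 2 to 62 above the base, then a shoulder, and a cap of diameter 31 from 75 to 95. About 0.16 kg. Origin: centre of its underside, z up. Stands upright on the bench at the start.
- clear_bottle: (mm) clear glass bottle with blue cap and a white paper label, height 95: body diameter 50 with upright sides from 2 to 62 above the base, then a shoulder, and a cap of diameter 31 from 75 to 95. About 0.16 kg. Origin: centre of its underside, z up. Stands upright on the bench at the start.
- red_tub: (mm) round white plastic tub with red screw lid, diameter 58, height 70, sides upright over the whole height, the lid is the upper 20. 0.12 kg, give or take a third. Origin at the centre of its underside, z up. Stands upright on the bench at the start.
- black_tub: (mm) round white plastic tub with black screw lid, diameter 58, height 70, sides upright over the whole height, the lid is the upper 20. 0.12 kg, give or take a third. Origin at the centre of its underside, z up. Stands upright on the bench at the start.
- carton: (mm) small brown cardboard carton with a pale strip of tape along the middle of its top (along its x) and a red diamond on each long side: 64 (its x) by 44 (its y) by 60 high. 0.12 kg, give or take a third. Origin at the centre of its underside, z up. Turned any way about the vertical. Stands upright on the bench at the start.
- green_tray: (mm) green plastic tray, 256 x 88, with three pockets in a row, centred at x = +84, 0 and -84. Fixed to the bench. Pockets 80 x 80 inside, floor 4 above the bench; walls 4 thick, 20 high above the bench. Origin: centre of its underside; x along the row, away from the robot within 0.35 rad, z up. The far end pocket (+84) has a firm black pad 4 thick (top 8 above the bench); the others are bare.
- yellow_tray: (mm) yellow plastic tray, 172 x 88, with two pockets in a row, centred at x = -42 and +42. Fixed to the bench. Pockets 80 x 80 inside, floor 4 above the bench; walls 4 thick, 20 high above the bench. Origin: centre of its underside; x along the row, away from the robot within 0.35 rad, z up. The near pocket (-42) has a firm black pad 4 thick (top 8 above the bench); the other is bare.
- white_tub: (mm) round white plastic tub with white screw lid; belongs to no kit, stays where it is. Size: diameter 58, height 70, sides upright over the whole height, the lid is the upper 20. 0.12 kg, give or take a third. Origin at the centre of its underside, z up. Stands upright on the bench at the start.
- orange_bottle: (mm) opaque white plastic bottle with orange cap; belongs to no kit, stays where it is. Size: height 95: body diameter 50 with upright sides from 2 to 62 above the base, then a shoulder, and a cap of diameter 31 from 75 to 95. About 0.16 kg. Origin: centre of its underside, z up. Stands upright on the bench at the start.
There are look-alikes about, which are no part of the job. Leave any purple look-alike of the amber_bottle alone.

How it is judged:
By the outcome, as a careful person would: the job done as asked, in the order asked, and still so for the second after the job is handed in, with the robot touching nothing.
It also fails if it takes over 120 s, if anything falls off the work surface, if the arm or the gripper's body presses on something with over 40 N, if the wrist force passes 120 N, or if a joint passes its speed limit or range.

ROBOT

A 6-joint arm with a two-finger parallel gripper is mounted at the origin on the work surface. World frame = base frame: x ahead of the robot, y to its left, z up, the work surface at z = 0. Lengths are in m, angles in degrees, forces in N, time in s.
With the tool pointing down it reaches from about 0.4 to 0.825 m from the base axis. Payload 7 kg.
Tool frame: the origin (TCP) lies midway between the tips of the shut fingers; the grasp point (between the pads) lies 19 mm behind it; z points along the fingers, y is the line along which they close (so a half turn about z gives the same grasp; the last joint's range is limited). The gripper opens to 88 mm and grips with 3 to 60 N. Pads are 19 mm wide; open, the fingers measure 130 mm over their backs; the gripper's body (78 mm by 193 mm) begins 47 mm behind the grasp point.
Start: joints at [-52.42, 20.546, 0.682, 0, -70.136, -16.507], TCP at [0.243, -0.63, 0.206] pointing down, gripper open.
Joint ranges: [-176.03, 176.03], [-82.01, 121.73], [-58.28, 71.71], [-173.87, 95.51], [-174.79, -0.11], [-173.66, 173.66]. Speed limits (degrees/s): [136.94, 136.94, 172.46, 180, 180, 180].

INTERFACE

Orientations are given as [roll, pitch, yaw] about the fixed x, y, z axes, in that order (R = Rz(yaw) Ry(pitch) Rx(roll)).
In Python, from plant import r gives the robot as it stands. The module is installed in compiled form; this text tells all that it offers.
- The arm moves only by the tool play_rows, never from a script. Its argument "rows" is a list of rows, each an object with "slide": the shift along the tool's x, y, z as a fraction of full scale, a list of three; "delta_rot": the turn, a rotation vector about the tool's x, y, z as a fraction of full scale, a list of three; "fingers": the opening, from -1 (shut) to 1 (fully open). In form: [{"slide": [x, y, z], "delta_rot": [rx, ry, rz], "fingers": fingers}, ...]. A call has 1 to 8 rows; each row shifts and turns the commanded pose from where the row before left it, along the tool's axes as they then stand; what a row does not reach is not made up. Full scale, the value 1, is 0.15 m for a shift and 0.08 rad for a turn. A row lasts 1/8 s, in which the tool goes at most 62.5 mm and 10.7 degrees, less where a joint would pass 70% of its speed; a pose out of reach is approached as far as the arm can. A call with a number of a shift or a turn outside -1 to 1 is refused whole. A call with a gripper value outside its range is refused whole. The fingers move at their own pace and stop on an object; "squeeze" is the grip in N (left out, the last holds). Time passes only in rows, so rows that do not move let the fingers close. It gives the time, the measured TCP pose, the force, the opening and the grip force at its end, in the units of the state.
- r.get_state(): the state, without advancing time (a new reading comes with each control period).
- r.capture(name): name is "side" or "top" or "wrist"; returns a dict with "image" (420x560x3 uint8, blue, green, red), "fx", "fy", "cx", "cy" (pixels), "R" (3x3) and "t" (3): a world point X has camera coordinates R X + t; the wrist camera has in their place "T_tool_cam" (4x4, takes a point from camera to tool coordinates, whose origin is the TCP and whose axes are the flange's). Camera axes: x right, y down, z forward; pixel columns grow to the right and rows downward; lengths in m; the calibration is good to about 2 mm. A picture is of the moment at which its call begins: read the wrist's pose just before it. There is no depth.
- r.close_job(): hands the job in; it is judged then, once.
The state is a dict: "time_s": time; "joints": joint angles; "qd": joint speeds; "joint_torque": joint torques, N m; "tcp_pos": TCP position; "eef_rot": TCP orientation; "contact_force": force on the tool from outside, world axes, zero at the start; "moment": the same for the moment, N m; "gripper_width": finger opening in m; "gripper_force": force on a finger pad.
Only numpy, scipy, OpenCV 4.12 (cv2) and the standard library are available. Lean on these libraries where they do the work, as an engineer would, in place of code of your own. Each camera call takes 0.05 s, during which the arm holds its last target. There are 200 camera calls.

## Working session

There is one attempt and no reset: what is moved stays moved. The work goes in short steps, Python scripts to look and compute and a tool call to move; the robot and the scene stay as the last step left them, time stands still between calls to the robot, and variables do not carry over. Pictures are saved under pics/ and viewed, at most 14 in all, crops included, and the job is handed in when it is done.

Besides the shell and the picture viewer there is one more tool, called after "Request:" in YAML: its name, and indented under it one key for each argument. play_rows: Moves the arm, as the interface text tells. Shift numbers are shares of 0.15 m and turn numbers shares of 0.08 rad, none past 1 either way. Its arguments: {"type":"object","properties":{"rows":{"type":"array"},"squeeze":{"type":"number"}},"required":["rows"]}

```bash
mkdir -p pics; cat > h.py <<'E'
import numpy as np, cv2, json, pickle
from plant import r
def snap(n,fn):
    s=r.get_state(); c=r.capture(n); cv2.imwrite(f'pics/{fn}.png',c['image']); c['state']=s
    pickle.dump(c,open(f'pics/{fn}.pkl','wb')); return c
E
python3 - <<'E'
from h import *
for n in ('side','top','wrist'):
    c=snap(n,n+'0'); print(n,c['fx'],c['fy'],c['cx'],c['cy']); 
    if 'R' in c: print(-np.array(c['R']).T@c['t'], np.array(c['R']).round(3).tolist())
    else: print(np.array(c['T_tool_cam']).round(4).tolist())
s=r.get_state(); print(s)
E
```

```text
side 488.83295759796795 488.83295759796795 276.36391801296884 208.85101895879566
[0.37141143 0.60766975 0.78602383] [[-0.932, -0.361, -0.0], [-0.271, 0.699, -0.662], [0.239, -0.617, -0.75]]
top 386.5080624457971 386.5080624457971 277.24043537440116 209.0415797715132
[0.48275055 0.01253471 0.93710045] [[-0.028, -1.0, -0.006], [-0.989, 0.029, -0.147], [0.147, 0.002, -0.989]]
wrist 331.47036373368906 331.47036373368906 286.4844714323683 210.08999415611498
[[-0.001, -0.9618, -0.2738, 0.0745], [1.0, -0.0011, 0.0003, -0.0002], [-0.0006, -0.2738, 0.9618, -0.177], [0.0, 0.0, 0.0, 1.0]]
{'time_s': 0.15, 'joints': array([-5.24192576e+01,  2.05835797e+01,  6.46666590e-01, -1.43610883e-02,
       -7.01351029e+01, -1.65059325e+01]), 'qd': array([ 0.01214707, -0.11213101,  0.16369731,  0.07178073, -0.14527198,
       -0.05995825]), 'joint_torque': array([ 9.45618922e-04, -5.83276677e+01,  2.93291795e+01,  7.00114265e+00,
        8.79314379e-03, -1.26106620e-04]), 'tcp_pos': array([ 0.24254686, -0.62950735,  0.20562742]), 'eef_rot': array([ 1.79927116e+02, -7.51689856e-03, -1.58930074e+02]), 'contact_force': array([ 0.1397853 , -0.28206426,  0.07669198]), 'moment': array([ 0.05739417,  0.01336541, -0.02321506]), 'gripper_force': 0.0, 'gripper_width': 0.08743034013878317}
```

View pics/top0.png

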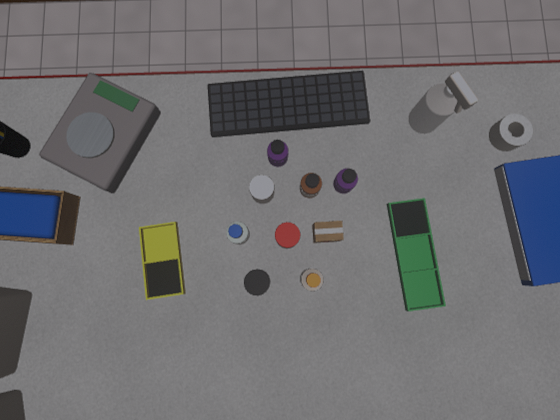

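View pics/side0.png

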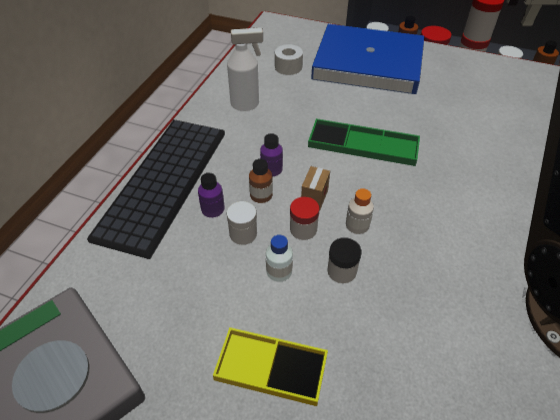

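The top view shows:
- **Stock to move:** amber bottle at (311,185), red tub (287,235), carton (328,231), clear bottle with blue cap (237,233), black tub (257,282).
- **Stays put:** white tub (262,187), orange bottle (312,280).
- **Look-alikes:** purple bottles at (278,152) and (346,180).
- **Trays:** green at (415,255) with its pad at the far end, yellow at (162,260) with its pad at the near end.

The side view shows the same items: amber (261,180), purples (271,155) and (210,195).

Three bottles could be the amber one: top-view (311,185), (278,152) and (346,180). Only the first is brown with a white label, and I'll confirm it with a crop.

```bash
cat >> h.py <<'E'
def load(fn): return pickle.load(open(f'pics/{fn}.pkl','rb'))
def blob(img,seed,tol=28,w=40):
    lab=cv2.cvtColor(cv2.GaussianBlur(img,(3,3),0),cv2.COLOR_BGR2LAB).astype(float)
    x,y=seed; d=np.linalg.norm(lab-lab[y-1:y+2,x-1:x+2].mean((0,1)),axis=2)
    m=(d<tol).astype(np.uint8); k=np.zeros_like(m); k[max(0,y-w):y+w,max(0,x-w):x+w]=1
    n,l,st,ce=cv2.connectedComponentsWithStats(m*k); i=l[y,x]
    c=max(cv2.findContours((l==i).astype(np.uint8),cv2.RETR_EXTERNAL,cv2.CHAIN_APPROX_NONE)[0],key=cv2.contourArea)
    return ce[i],st[i],c
def P(c):
    K=np.array([[c['fx'],0,c['cx']],[0,c['fy'],c['cy']],[0,0,1]]); 
    if 'R' in c: return K@np.c_[c['R'],c['t']]
    from scipy.spatial.transform import Rotation as Ro
    T=np.eye(4); T[:3,:3]=Ro.from_euler('xyz',c['state']['eef_rot'],degrees=True).as_matrix(); T[:3,3]=c['state']['tcp_pos']
    return K@np.linalg.inv(T@np.array(c['T_tool_cam']))[:3]
def tri(c1,p1,c2,p2):
    X=cv2.triangulatePoints(P(c1),P(c2),np.array(p1,float).reshape(2,1),np.array(p2,float).reshape(2,1)).ravel(); return X[:3]/X[3]
def onz(c,p,z):
    M=P(c); H=np.c_[M[:,:2],M[:,2]*z+M[:,3]]; q=np.linalg.solve(H,[p[0],p[1],1]); return q[:2]/q[2]
def proj(c,X):
    q=P(c)@np.r_[X,1]; return q[:2]/q[2]
E
python3 - <<'E'
from h import *
t,s=load('top0'),load('side0')
seeds=dict(amber=((311,181),(261,167)),red=((287,235),(304,210)),clear=((235,231),(279,243)),black=((257,282),(345,254)),white=((262,187),(242,215)),orange=((313,281),(363,198)),purA=((278,147),(271,142)),purB=((348,175),(208,182)))
for n,(a,b) in seeds.items():
    p,q=blob(t['image'],a),blob(s['image'],b)
    print(n,p[0].round(1),p[1][2:],q[0].round(1),q[1][2:],tri(t,p[0],s,q[0]).round(4), 'top@cap',onz(t,p[0],.09 if n in('amber','clear','orange','purA','purB') else .066).round(4))
for n,c,sd in (('gpad',t,(410,218)),('gmid',t,(412,250)),('gnear',t,(422,290)),('ypad',t,(163,278)),('yfar',t,(160,243)),('tape',t,(330,232)),('gpad',s,(331,134)),('gmid',s,(365,142)),('gnear',s,(400,148)),('ypad',s,(297,368)),('yfar',s,(247,357)),('tape',s,(317,180))):
    p=blob(c['image'],sd,25,60); print(n,p[0].round(1),p[1][2:],cv2.minAreaRect(p[2]))
a=cv2.resize(t['image'][120:310,210:460],None,fx=3,fy=3,interpolation=2); cv2.imwrite('pics/crop0.png',a)
E
```

```text
amber [309.7 183.6] [ 20  24 299] [267.5 165. ] [ 29  22 459] [ 0.6546 -0.0607  0.1008] top@cap [ 0.6639 -0.0602]
red [287.  234.6] [ 25  26 517] [304.4 207.2] [ 28  21 474] [ 0.5515 -0.0064  0.0692] top@cap [ 0.5533 -0.0062]
clear [235.  230.7] [ 15  14 155] [278.8 241.3] [ 16  13 163] [0.5615 0.1077 0.0929] top@cap [0.5631 0.1083]
black [256.5 281.8] [ 26  26 525] [344.6 253.1] [ 31  30 743] [0.4485 0.0648 0.0586] top@cap [0.4504 0.0646]
white [259.6 187.7] [  80   80 5619] [240.8 211.3] [ 30  22 512] [0.6606 0.0528 0.0748] top@cap [0.6629 0.0533]
orange [312.8 279.7] [ 16  16 203] [363.1 194. ] [ 15  11 132] [ 0.4506 -0.0582  0.0943] top@cap [ 0.4525 -0.0582]
purA [277. 147.] [ 15  15 188] [270.9 141.5] [ 14  15 168] [0.6502 0.0051 0.2337] top@cap [0.7508 0.0106]
purB [344.7 179.9] [ 23  24 351] [208.4 181.5] [ 16  16 199] [ 0.7881 -0.1398 -0.0769] top@cap [ 0.6702 -0.1387]
gpad [409.6 218.2] [  38   36 1052] ((409.63995361328125, 217.97999572753906), (32.668338775634766, 33.51686096191406), 81.8698959350586)
gmid [418.3 268.2] [  57  112 2712] ((416.9840087890625, 253.91200256347
[... 596 characters left out ...]
2050781, 133.01351928710938), (32.715396881103516, 18.741483688354492), 9.462322235107422)
gmid [381.6 144.2] [  76   30 1258] ((381.8393859863281, 141.3291015625), (73.632080078125, 23.06377601623535), 9.904183387756348)
gnear [381.6 144.2] [  76   30 1259] ((381.8393859863281, 141.3291015625), (73.632080078125, 23.06377601623535), 9.904183387756348)
ypad [295.8 370.7] [  55   51 1974] ((296.0294494628906, 370.3824157714844), (47.77951431274414, 42.44373321533203), 14.03624439239502)
yfar [247.6 359.6] [  94   62 2259] ((259.5294189453125, 359.88238525390625), (83.4322509765625, 50.93247985839844), 14.03624439239502)
tape [314.7 183.6] [ 120  120 7913] ((316.5, 179.5), (119.0, 119.0), 90.0)
```

View pics/crop0.png

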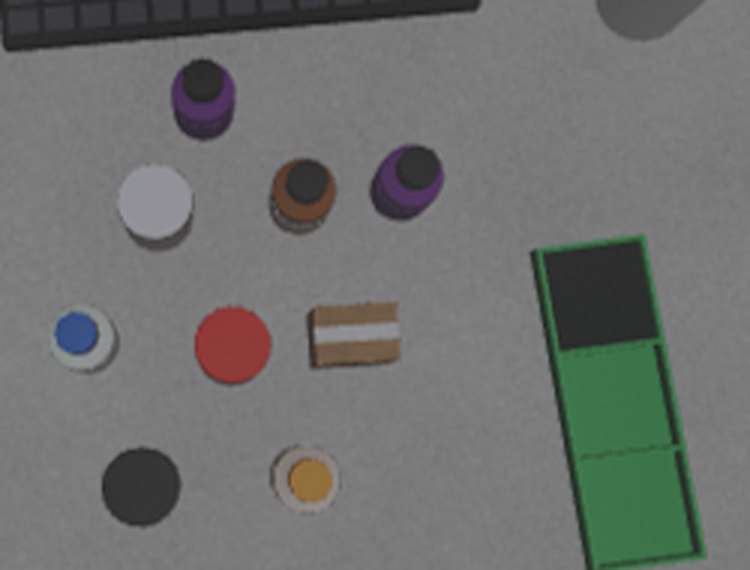

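The crop confirms the amber bottle: brown glass, black cap and white label at crop (305,185), which is top-view (312,181). The two purple ones are at crop (204,80) and (417,167). Next I'll refine the cap, carton and tray positions from both views.

```bash
python3 - <<'E'
from h import *
t,s=load('top0'),load('side0')
def hull(c,lo,hi,roi,close=0):
    m=cv2.inRange(cv2.cvtColor(c['image'],cv2.COLOR_BGR2HSV),lo,hi); k=np.zeros_like(m); x0,y0,x1,y1=roi; k[y0:y1,x0:x1]=255
    m=cv2.morphologyEx(m&k,cv2.MORPH_OPEN,np.ones((2,2)))
    q=cv2.findContours(m,cv2.RETR_EXTERNAL,cv2.CHAIN_APPROX_NONE)[0]
    return m,cv2.convexHull(np.vstack([x for x in q if cv2.contourArea(x)>8]))
def quad(h):
    for e in np.arange(2,15,.5):
        a=cv2.approxPolyDP(h,e,True)
        if len(a)==4: return a[:,0]
G=((50,100,40),(80,255,255)); Y=((22,120,60),(35,255,255))
for n,cl,r1,r2 in (('green',G,(370,185,460,320),(300,110,430,170)),('yellow',Y,(130,210,195,310),(205,320,340,410))):
    a=quad(hull(t,*cl,r1)[1]); b=quad(hull(s,*cl,r2)[1]); print(n,a.tolist(),b.tolist())
    A=[onz(t,p,.02) for p in a]
    for p,w in zip(a,A):
        j=min(b,key=lambda q:np.linalg.norm(proj(s,np.r_[w,.02])-q)); print(p,w.round(4),'tri',tri(t,p,s,j).round(4))
    print('centre top',np.mean(A,0).round(4),'side',np.mean([onz(s,p,.02) for p in b],0).round(4))
for n,q,z in (('gpad',(409.6,218.2),.008),('ypad',(162.4,277.8),.008)): print(n,onz(t,q,z).round(4))
for n,q in (('gpad',((409.6,218.2),(329.4,133.2))),('ypad',((162.4,277.8),(295.8,370.7)))): print(n,'tri',tri(t,q[0],s,q[1]).round(4))
print('amber',onz(t,(311.8,181),.095),tri(t,(311.8,181),s,(260.5,162)),'purB',onz(t,(349,175.5),.095))
m,h=hull(t,(3,60,30),(20,255,255),(312,217,346,246)); R=cv2.minAreaRect(h); print('carton',R,onz(t,R[0],.06)); b=cv2.boxPoints(R); print([onz(t,p,.06).round(4).tolist() for p in b])
E
```

```text
green [[431, 230], [441, 304], [409, 311], [396, 238]] [[317, 120], [420, 137], [415, 165], [310, 147]]
[431 230] [ 0.5581 -0.3493] tri [ 0.601  -0.3388  0.0233]
[441 304] [ 0.3864 -0.3575] tri [ 0.3811 -0.3563  0.0241]
[409 311] [ 0.3728 -0.2826] tri [ 0.3702 -0.2911 -0.0068]
[396 238] [ 0.5415 -0.265 ] tri [ 0.5889 -0.2583  0.0049]
centre top [ 0.4647 -0.3136] side [ 0.4972 -0.2977]
yellow [[184, 294], [147, 299], [140, 228], [176, 223]] [[230, 329], [328, 351], [317, 406], [216, 381]]
[184 294] [0.4255 0.2366] tri [0.4234 0.2376 0.0144]
[147 299] [0.4165 0.3226] tri [0.4132 0.3272 0.0048]
[140 228] [0.5827 0.3429] tri [0.5805 0.3479 0.0029]
[176 223] [0.5922 0.257 ] tri [0.5931 0.259  0.0123]
centre top [0.5042 0.2898] side [0.4993 0.297 ]
gpad [ 0.5891 -0.3049]
ypad [0.4638 0.2911]
gpad tri [ 0.5868 -0.3026  0.0155]
ypad tri [0.4622 0.289  0.0138]
amber [ 0.66862928 -0.06460255] [ 0.66702607 -0.06418891  0.10045132] purB [ 0.67870625 -0.14795213]
carton ((329.0680847167969, 232.08950805664062), (19.649160385131836, 27.571203231811523), 86.42366790771484) [ 0.55665695 -0.10211637]
[[0.578, -0.0704], [0.5802, -0.1332], [0.5354, -0.1336], [0.5333, -0.0712]]
```

```bash
cat >> h.py <<'E'
from scipy.spatial.transform import Rotation as Ro
def go(*pts):
    "each pt (x,y,z,yaw): prints totals in tool-axis full-scale units from the pose before"
    s=r.get_state(); p=np.array(s['tcp_pos']); R=Ro.from_euler('xyz',s['eef_rot'],degrees=True)
    print('t',round(s['time_s'],2),'pos',p.round(4),'rot',s['eef_rot'].round(2),'w',round(s['gripper_width'],4),'gf',round(s['gripper_force'],1),'F',s['contact_force'].round(1))
    for q in pts:
        T=Ro.from_euler('xyz',[180,0,q[3]],degrees=True); d=R.inv().apply(np.array(q[:3])-p)/.15
        d2=T.inv().apply(np.array(q[:3])-p)/.15
        print(q,'slide total',d.round(3),'(after turn',d2.round(3),') turn total',((R.inv()*T).as_rotvec()/.08).round(2)); p=np.array(q[:3]); R=T
E
python3 -c "
from h import *
go((.668,-.0645,.2,-125))"
```

```text
t 0.15 pos [ 0.2425 -0.6295  0.2056] rot [ 1.7993e+02 -1.0000e-02 -1.5893e+02] w 0.0874 gf 0.0 F [ 0.1 -0.3  0.1]
(0.668, -0.0645, 0.2, -125) slide total [-4.001  2.495  0.04 ] (after turn [-4.712 -0.163  0.038] ) turn total [ 0.02  0.   -7.4 ]
```

Request:
play_rows:
  rows:
    - {"slide": [0,0,0],"delta_rot": [0,0,-0.92],"fingers": 1}
    - {"slide": [0,0,0],"delta_rot": [0,0,-0.92],"fingers": 1}
    - {"slide": [0,0,0],"delta_rot": [0,0,-0.92],"fingers": 1}
    - {"slide": [0,0,0],"delta_rot": [0,0,-0.92],"fingers": 1}
    - {"slide": [0,0,0],"delta_rot": [0,0,-0.92],"fingers": 1}
    - {"slide": [0,0,0],"delta_rot": [0,0,-0.92],"fingers": 1}
    - {"slide": [0,0,0],"delta_rot": [0,0,-0.92],"fingers": 1}
    - {"slide": [0,0,0],"delta_rot": [0,0,-0.92],"fingers": 1}
  squeeze: 15

```text
time_s: 1.15
tcp_pos: [0.2426, -0.6296, 0.206]
eef_rot: [180.0, 0.0, -125.1]
contact_force: [-0.5, -0.1, -0.1]
gripper_width: 0.0878
gripper_force: 0.0
```

Request:
play_rows:
  rows:
    - {"slide": [-0.38,0,0],"delta_rot": [0,0,0],"fingers": 1}
    - {"slide": [-0.38,0,0],"delta_rot": [0,0,0],"fingers": 1}
    - {"slide": [-0.38,0,0],"delta_rot": [0,0,0],"fingers": 1}
    - {"slide": [-0.38,0,0],"delta_rot": [0,0,0],"fingers": 1}
    - {"slide": [-0.38,0,0],"delta_rot": [0,0,0],"fingers": 1}
    - {"slide": [-0.38,0,0],"delta_rot": [0,0,0],"fingers": 1}
    - {"slide": [-0.38,0,0],"delta_rot": [0,0,0],"fingers": 1}

```text
time_s: 2.02
tcp_pos: [0.4734, -0.302, 0.2064]
eef_rot: [-180.0, 0.0, -125.2]
contact_force: [1.4, -1.5, -0.1]
gripper_width: 0.0872
gripper_force: 0.0
```

```bash
python3 -c "
from h import *
snap('wrist','w1')
go((.668,-.0645,.2,-125))"
```

```text
t 2.08 pos [ 0.4767 -0.2982  0.2063] rot [-1.7995e+02  8.0000e-02 -1.2506e+02] w 0.0876 gf 0.0 F [ 2.   3.5 -0.2]
(0.668, -0.0645, 0.2, -125) slide total [-2.008 -0.149  0.045] (after turn [-2.008 -0.151  0.042] ) turn total [-0.01  0.02 -0.01]
```

View pics/w1.png

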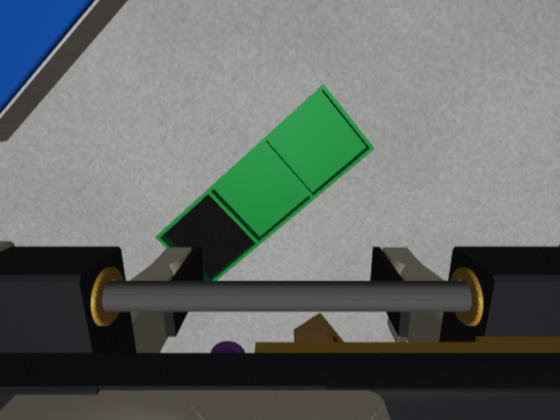

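The wrist view shows the green tray, with near-end rim corners at (322,86) and (373,148), a far corner at (158,238), and the pad/middle divider from (210,193) to (257,241). I'll read the tray again now that the arm has settled.

```bash
python3 - <<'E'
from h import *
c=snap('wrist','w2'); s=load('side0'); t=load('top0')
m=cv2.inRange(cv2.cvtColor(c['image'],cv2.COLOR_BGR2HSV),(50,100,40),(80,255,255))
q=cv2.findContours(m,0,1)[0]; h=cv2.convexHull(np.vstack([x for x in q if cv2.contourArea(x)>20]))
a=cv2.approxPolyDP(h,4,True)[:,0]
for p in a: print('w',p,onz(c,p,.02).round(4))
for p in ((387.3,203.3),(425,199),(445,305.3),(441,304),(409,311)): print('t',p,onz(t,p,.02).round(4))
w={tuple(p):onz(c,p,.02) for p in a}
for p in ((317,120),(420,137),(415,165),(310,147)): print('s',p,onz(s,p,.02).round(4))
b=blob(c['image'],(209,240),25,60); print(b[0],b[1])
go((.668,-.0645,.2,-125))
E
```

```text
w [324  79] [ 0.3816 -0.3662]
w [374 144] [ 0.3735 -0.2804]
w [205 281] [ 0.6259 -0.2577]
w [156 231] [ 0.6318 -0.3406]
t (387.3, 203.3) [ 0.6252 -0.2502]
t (425, 199) [ 0.633  -0.3414]
t (445, 305.3) [ 0.3832 -0.3664]
t (441, 304) [ 0.3864 -0.3575]
t (409, 311) [ 0.3728 -0.2826]
s (317, 120) [ 0.6284 -0.3348]
s (420, 137) [ 0.3775 -0.3624]
s (415, 165) [ 0.3706 -0.2606]
s (310, 147) [ 0.6124 -0.2327]
[206.14807651 241.59982807] [ 149  191  120   94 4653]
t 2.12 pos [ 0.4752 -0.3001  0.2063] rot [-1.7998e+02  4.0000e-02 -1.2494e+02] w 0.0878 gf 0.0 F [-0.4 -0.8  0.1]
(0.668, -0.0645, 0.2, -125) slide total [-2.024 -0.154  0.043] (after turn [-2.024 -0.152  0.042] ) turn total [-0.    0.01  0.01]
```

Request:
play_rows:
  rows:
    - {"slide": [-0.4,-0.03,0],"delta_rot": [0,0,0],"fingers": 0.6}
    - {"slide": [-0.4,-0.03,0],"delta_rot": [0,0,0],"fingers": 0.6}
    - {"slide": [-0.4,-0.03,0],"delta_rot": [0,0,0],"fingers": 0.6}
    - {"slide": [-0.4,-0.03,0],"delta_rot": [0,0,0],"fingers": 0.6}
    - {"slide": [-0.4,-0.03,0],"delta_rot": [0,0,0],"fingers": 0.6}
    - {"slide": [-0.02,0,0.2],"delta_rot": [0,0,0],"fingers": 0.6}
    - {"slide": [0,0,0.2],"delta_rot": [0,0,0],"fingers": 0.6}
    - {"slide": [0,0,0],"delta_rot": [0,0,0],"fingers": 0.6}

```text
time_s: 3.12
tcp_pos: [0.6637, -0.0694, 0.1434]
eef_rot: [179.7, -0.2, -125.2]
contact_force: [0.2, 0.2, 0.8]
gripper_width: 0.0702
gripper_force: 0.0
```

```bash
python3 - <<'E'
from h import *
c=snap('side','s1'); cv2.imwrite('pics/s1c.png',cv2.resize(c['image'][60:260,150:400],None,fx=3,fy=3))
go((.668,-.0645,.034,-125))
E
```

```text
t 3.17 pos [ 0.665  -0.0696  0.1457] rot [ 1.7991e+02 -1.1000e-01 -1.2520e+02] w 0.0703 gf 0.0 F [0.2 0.1 1.2]
(0.668, -0.0645, 0.034, -125) slide total [-0.04   0.002  0.744] (after turn [-0.039  0.003  0.744] ) turn total [ 0.02 -0.02 -0.04]
```

View pics/s1c.png

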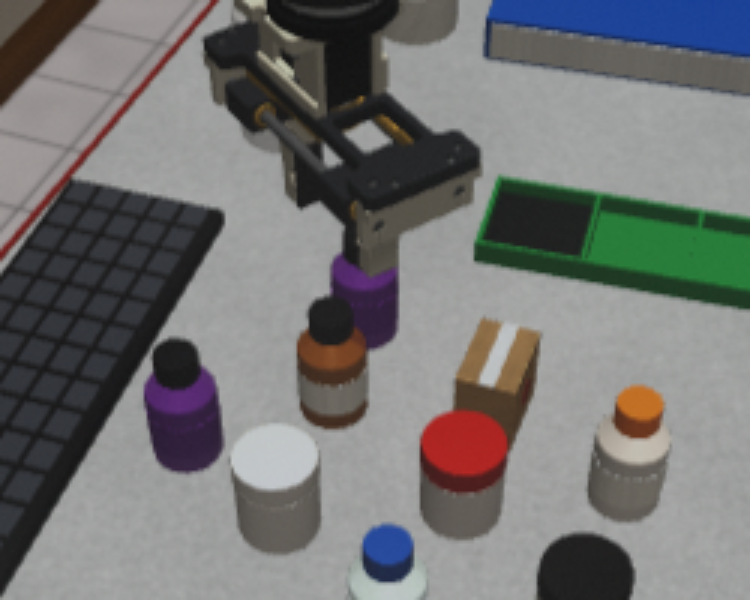

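The crop shows the open fingers straddling the line above the amber bottle (cap at crop (330,310)), with the purple bottle behind it clear. I'll descend and grip.

Request:
play_rows:
  rows:
    - {"slide": [-0.04,0,0.2],"delta_rot": [0,0,0],"fingers": 0.6}
    - {"slide": [0,0,0.2],"delta_rot": [0,0,0],"fingers": 0.6}
    - {"slide": [0,0,0.2],"delta_rot": [0,0,0],"fingers": 0.6}
    - {"slide": [0,0,0.14],"delta_rot": [0,0,0],"fingers": 0.6}
    - {"slide": [0,0,0],"delta_rot": [0,0,0],"fingers": 0.6}
    - {"slide": [0,0,0],"delta_rot": [0,0,0],"fingers": -0.2}
    - {"slide": [0,0,0],"delta_rot": [0,0,0],"fingers": -0.2}
    - {"slide": [0,0,0],"delta_rot": [0,0,0],"fingers": -0.2}

```text
time_s: 4.18
tcp_pos: [0.6703, -0.0643, 0.0369]
eef_rot: [-179.9, 0.1, -125.2]
contact_force: [0.6, -1.3, 2.9]
gripper_width: 0.0484
gripper_force: 15.0
```

```bash
python3 - <<'E'
from h import *
go((.668,-.0645,.2,-125),(.587,-.302,.2,-125),(.587,-.302,.048,-125))
E
```

```text
t 4.17 pos [ 0.6703 -0.0643  0.0369] rot [-1.7987e+02  9.0000e-02 -1.2517e+02] w 0.0484 gf 15.0 F [ 0.6 -1.3  2.9]
(0.668, -0.0645, 0.2, -125) slide total [ 0.008  0.009 -1.087] (after turn [ 0.01   0.012 -1.087] ) turn total [-0.03  0.02 -0.04]
(0.587, -0.302, 0.2, -125) slide total [ 1.607 -0.466 -0.   ] (after turn [ 1.607 -0.466 -0.   ] ) turn total [0. 0. 0.]
(0.587, -0.302, 0.048, -125) slide total [ 0.    -0.     1.013] (after turn [ 0.    -0.     1.013] ) turn total [0. 0. 0.]
```

Request:
play_rows:
  rows:
    - {"slide": [0,0,-0.1],"delta_rot": [0,0,0],"fingers": -0.2}
    - {"slide": [0,0,-0.3],"delta_rot": [0,0,0],"fingers": -0.2}
    - {"slide": [0,0,-0.3],"delta_rot": [0,0,0],"fingers": -0.2}
    - {"slide": [0,0,-0.3],"delta_rot": [0,0,0],"fingers": -0.2}
    - {"slide": [0.27,-0.08,0],"delta_rot": [0,0,0],"fingers": -0.2}
    - {"slide": [0.27,-0.08,0],"delta_rot": [0,0,0],"fingers": -0.2}
    - {"slide": [0.27,-0.08,0],"delta_rot": [0,0,0],"fingers": -0.2}
    - {"slide": [0.27,-0.08,0],"delta_rot": [0,0,0],"fingers": -0.2}
  squeeze: 20

```text
time_s: 5.18
tcp_pos: [0.6141, -0.2252, 0.1863]
eef_rot: [180.0, 0.0, -125.2]
contact_force: [1.2, 0.2, -2.5]
gripper_width: 0.0482
gripper_force: 20.0
```

Request:
play_rows:
  rows:
    - {"slide": [0.27,-0.08,0],"delta_rot": [0,0,0],"fingers": -0.2}
    - {"slide": [0.26,-0.07,0],"delta_rot": [0,0,0],"fingers": -0.2}
    - {"slide": [0,0,0.25],"delta_rot": [0,0,0],"fingers": -0.2}
    - {"slide": [0,0,0.2],"delta_rot": [0,0,0],"fingers": -0.2}
    - {"slide": [0,0,0],"delta_rot": [0,0,0],"fingers": -0.2}
    - {"slide": [0,0,0],"delta_rot": [0,0,0],"fingers": -0.2}

```text
time_s: 5.92
tcp_pos: [0.5883, -0.3024, 0.1196]
eef_rot: [-179.9, 0.0, -125.2]
contact_force: [0.4, -0.2, -0.9]
gripper_width: 0.0485
gripper_force: 20.0
```

```bash
python3 - <<'E'
from h import *
c=snap('top','t2'); cv2.imwrite('pics/t2c.png',cv2.resize(c['image'][140:330,300:550],None,fx=3,fy=3))
go((.587,-.302,.050,-125))
E
```

```text
t 5.97 pos [ 0.5886 -0.3024  0.1199] rot [-1.7986e+02  3.0000e-02 -1.2516e+02] w 0.0482 gf 20.0 F [ 1.1 -0.4 -1.4]
(0.587, -0.302, 0.05, -125) slide total [0.004 0.012 0.466] (after turn [0.004 0.01  0.466] ) turn total [-0.03  0.01 -0.03]
```

View pics/t2c.png

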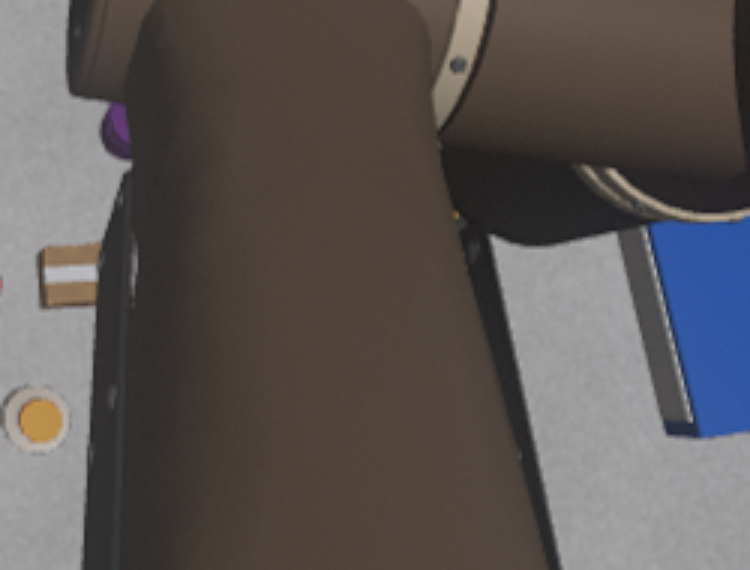

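The arm hides the tray from the top camera, so I'll lower in small steps and watch the force.

Request:
play_rows:
  rows:
    - {"slide": [0,0,0.15],"delta_rot": [0,0,0],"fingers": -0.2}
    - {"slide": [0,0,0.15],"delta_rot": [0,0,0],"fingers": -0.2}
    - {"slide": [0,0,0.1],"delta_rot": [0,0,0],"fingers": -0.2}
    - {"slide": [0,0,0.06],"delta_rot": [0,0,0],"fingers": -0.2}
    - {"slide": [0,0,0],"delta_rot": [0,0,0],"fingers": -0.2}
    - {"slide": [0,0,0],"delta_rot": [0,0,0],"fingers": -0.2}

```text
time_s: 6.72
tcp_pos: [0.5882, -0.3024, 0.0497]
eef_rot: [-179.9, 0.0, -125.2]
contact_force: [0.6, 1.1, -2.5]
gripper_width: 0.0489
gripper_force: 20.0
```

Request:
play_rows:
  rows:
    - {"slide": [0,0,0.02],"delta_rot": [0,0,0],"fingers": -0.2}
    - {"slide": [0,0,0],"delta_rot": [0,0,0],"fingers": -0.2}
    - {"slide": [0,0,0],"delta_rot": [0,0,0],"fingers": -0.2}

```text
time_s: 7.1
tcp_pos: [0.5876, -0.3022, 0.046]
eef_rot: [-180.0, 0.0, -125.2]
contact_force: [0.3, 0.1, -1.3]
gripper_width: 0.0484
gripper_force: 20.0
```

Request:
play_rows:
  rows:
    - {"slide": [0,0,0.01],"delta_rot": [0,0,0],"fingers": -0.2}
    - {"slide": [0,0,0],"delta_rot": [0,0,0],"fingers": -0.2}
    - {"slide": [0,0,0],"delta_rot": [0,0,0],"fingers": -0.2}

```text
time_s: 7.48
tcp_pos: [0.5878, -0.3023, 0.0448]
eef_rot: [-180.0, 0.0, -125.2]
contact_force: [-0.1, -0.1, 2.3]
gripper_width: 0.0482
gripper_force: 20.0
```

Request:
play_rows:
  rows:
    - {"slide": [0,0,0.01],"delta_rot": [0,0,0],"fingers": -0.2}
    - {"slide": [0,0,0],"delta_rot": [0,0,0],"fingers": -0.2}
    - {"slide": [0,0,0],"delta_rot": [0,0,0],"fingers": -0.2}

```text
time_s: 7.85
tcp_pos: [0.5884, -0.3027, 0.0443]
eef_rot: [-179.9, 0.0, -125.2]
contact_force: [-0.5, 0.1, 8.5]
gripper_width: 0.0483
gripper_force: 20.0
```

Contact came at z 0.0445 as expected, so the bottle is down. I'll release and lift.

Request:
play_rows:
  rows:
    - {"slide": [0,0,0],"delta_rot": [0,0,0],"fingers": 0.6}
    - {"slide": [0,0,0],"delta_rot": [0,0,0],"fingers": 0.6}
    - {"slide": [0,0,0],"delta_rot": [0,0,0],"fingers": 0.6}
    - {"slide": [0,0,-0.15],"delta_rot": [0,0,0],"fingers": 0.6}
    - {"slide": [0,0,-0.35],"delta_rot": [0,0,0.8],"fingers": 0.8}
    - {"slide": [0,0,-0.35],"delta_rot": [0,0,0.8],"fingers": 0.8}
    - {"slide": [0,0,-0.2],"delta_rot": [0,0,0.8],"fingers": 0.8}
    - {"slide": [0,0,0],"delta_rot": [0,0,0.8],"fingers": 0.8}

```text
time_s: 8.85
tcp_pos: [0.589, -0.3027, 0.2038]
eef_rot: [-179.7, 0.2, -140.0]
contact_force: [-0.2, 0.1, -0.8]
gripper_width: 0.0792
gripper_force: 0.0
```

```bash
python3 - <<'E'
from h import *
go((.5525,-.0063,.15,-140),(.5525,-.0063,.043,-140))
E
```

```text
t 8.85 pos [ 0.589  -0.3027  0.2038] rot [-1.7974e+02  1.7000e-01 -1.3997e+02] w 0.0792 gf 0.0 F [-0.2  0.1 -0.8]
(0.5525, -0.0063, 0.15, -140) slide total [-1.084  1.671  0.354] (after turn [-1.084  1.67   0.359] ) turn total [-0.06  0.04  0.01]
(0.5525, -0.0063, 0.043, -140) slide total [ 0.    -0.     0.713] (after turn [ 0.    -0.     0.713] ) turn total [0. 0. 0.]
```

Request:
play_rows:
  rows:
    - {"slide": [-0.18,0.28,0],"delta_rot": [0,0,0],"fingers": 0.8}
    - {"slide": [-0.18,0.28,0],"delta_rot": [0,0,0],"fingers": 0.8}
    - {"slide": [-0.18,0.28,0],"delta_rot": [0,0,0],"fingers": 0.8}
    - {"slide": [-0.18,0.28,0],"delta_rot": [0,0,0],"fingers": 0.8}
    - {"slide": [-0.18,0.28,0],"delta_rot": [0,0,0],"fingers": 0.8}
    - {"slide": [-0.18,0.27,0],"delta_rot": [0,0,0],"fingers": 0.8}
    - {"slide": [0,0,0.35],"delta_rot": [0,0,0],"fingers": 0.8}
    - {"slide": [0,0,0],"delta_rot": [0,0,0],"fingers": 0.8}

```text
time_s: 9.85
tcp_pos: [0.5469, -0.0063, 0.1448]
eef_rot: [179.8, -0.4, -139.8]
contact_force: [-0.6, -0.4, 0.1]
gripper_width: 0.0793
gripper_force: 0.0
```

```bash
python3 - <<'E'
from h import *
t,s=snap('top','t3'),snap('side','s3')
a=cv2.resize(t['image'][180:330,360:480],None,fx=3,fy=3); b=cv2.resize(s['image'][80:260,240:430],None,fx=2.5,fy=2.5)
H=450; im=np.zeros((H,360+475,3),np.uint8); im[:,:360]=a; im[:450,360:]=b; cv2.imwrite('pics/c3.png',im[:,:800])
go((.5525,-.0063,.043,-140))
E
```

```text
t 9.95 pos [ 0.5502 -0.0067  0.1486] rot [-1.7998e+02 -5.0000e-02 -1.3985e+02] w 0.0785 gf 0.0 F [-0.5 -0.2  1.2]
(0.5525, -0.0063, 0.043, -140) slide total [-0.014 -0.008  0.704] (after turn [-0.014 -0.008  0.704] ) turn total [-0.01 -0.01  0.03]
```

View pics/c3.png

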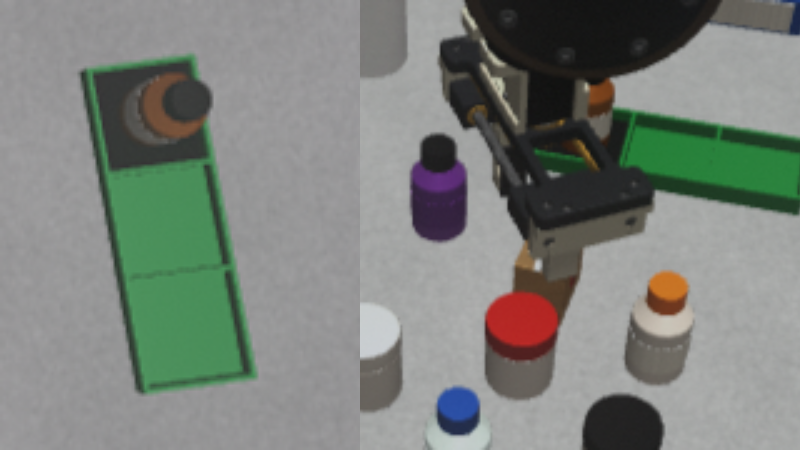

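The amber bottle stands upright in the padded pocket (crop (160,108)), and the gripper is over the red tub at crop (521,320). I'll descend and grip.

Request:
play_rows:
  rows:
    - {"slide": [-0.01,0,0.2],"delta_rot": [0,0,0],"fingers": 0.8}
    - {"slide": [0,0,0.2],"delta_rot": [0,0,0],"fingers": 0.8}
    - {"slide": [0,0,0.2],"delta_rot": [0,0,0],"fingers": 0.8}
    - {"slide": [0,0,0.1],"delta_rot": [0,0,0],"fingers": 0.8}
    - {"slide": [0,0,0],"delta_rot": [0,0,0],"fingers": 0.8}
    - {"slide": [0,0,0],"delta_rot": [0,0,0],"fingers": 0}
    - {"slide": [0,0,0],"delta_rot": [0,0,0],"fingers": 0}
    - {"slide": [0,0,0],"delta_rot": [0,0,0],"fingers": 0}

```text
time_s: 10.95
tcp_pos: [0.5517, -0.0051, 0.0438]
eef_rot: [-180.0, 0.1, -139.8]
contact_force: [-0.3, -0.4, 3.7]
gripper_width: 0.0569
gripper_force: 20.0
```

```bash
python3 - <<'E'
from h import *
go((.5525,-.0063,.19,-140),(.503,-.311,.19,-140),(.503,-.311,.19,-174))
E
```

```text
t 10.95 pos [ 0.5517 -0.0051  0.0438] rot [-1.7995e+02  9.0000e-02 -1.3984e+02] w 0.0569 gf 20.0 F [-0.3 -0.4  3.7]
(0.5525, -0.0063, 0.19, -140) slide total [-0.    -0.01  -0.975] (after turn [ 0.001 -0.009 -0.975] ) turn total [-0.01  0.02  0.03]
(0.503, -0.311, 0.19, -140) slide total [ 1.559 -1.344 -0.   ] (after turn [ 1.559 -1.344 -0.   ] ) turn total [0. 0. 0.]
(0.503, -0.311, 0.19, -174) slide total [0. 0. 0.] (after turn [0. 0. 0.] ) turn total [ 0.   -0.    7.42]
```

Request:
play_rows:
  rows:
    - {"slide": [0,0,-0.2],"delta_rot": [0,0,0],"fingers": 0}
    - {"slide": [0,0,-0.4],"delta_rot": [0,0,0],"fingers": 0}
    - {"slide": [0,0,-0.37],"delta_rot": [0,0,0],"fingers": 0}
    - {"slide": [0.26,-0.22,0],"delta_rot": [0,0,0],"fingers": 0}
    - {"slide": [0.26,-0.22,0],"delta_rot": [0,0,0],"fingers": 0}
    - {"slide": [0.26,-0.22,0],"delta_rot": [0,0,0],"fingers": 0}
    - {"slide": [0.26,-0.22,0],"delta_rot": [0,0,0],"fingers": 0}
    - {"slide": [0.26,-0.22,0],"delta_rot": [0,0,0],"fingers": 0}

```text
time_s: 11.95
tcp_pos: [0.5077, -0.2585, 0.1886]
eef_rot: [-180.0, 0.0, -139.8]
contact_force: [0.9, 0.5, -0.8]
gripper_width: 0.0571
gripper_force: 20.0
```

Request:
play_rows:
  rows:
    - {"slide": [0.25,-0.23,0],"delta_rot": [0,0,0],"fingers": 0}
    - {"slide": [0,0,0.1],"delta_rot": [0,0,1],"fingers": 0}
    - {"slide": [0,0,0.1],"delta_rot": [0,0,1],"fingers": 0}
    - {"slide": [0,0,0.1],"delta_rot": [0,0,1],"fingers": 0}
    - {"slide": [0,0,0.1],"delta_rot": [0,0,1],"fingers": 0}
    - {"slide": [0,0,0.1],"delta_rot": [0,0,1],"fingers": 0}
    - {"slide": [0,0,0.1],"delta_rot": [0,0,1],"fingers": 0}
    - {"slide": [0,0,0.1],"delta_rot": [0,0,1],"fingers": 0}

```text
time_s: 12.95
tcp_pos: [0.5018, -0.3075, 0.083]
eef_rot: [180.0, -0.0, -172.1]
contact_force: [-0.8, 0.4, -0.9]
gripper_width: 0.0573
gripper_force: 20.0
```

```bash
python3 - <<'E'
from h import *
snap('side','s4') 
go((.503,-.311,.05,-174))
E
```

```text
t 13.0 pos [ 0.5006 -0.307   0.0809] rot [ 1.7990e+02 -1.4000e-01 -1.7234e+02] w 0.057 gf 20.0 F [-1.1  1.  -3.4]
(0.503, -0.311, 0.05, -174) slide total [-0.013 -0.029  0.206] (after turn [-0.013 -0.028  0.206] ) turn total [ 0.02 -0.03  0.36]
```

Request:
play_rows:
  rows:
    - {"slide": [-0.01,-0.03,0.1],"delta_rot": [0,0,0.3],"fingers": 0}
    - {"slide": [0,0,0.1],"delta_rot": [0,0,0],"fingers": 0}
    - {"slide": [0,0,0.015],"delta_rot": [0,0,0],"fingers": 0}
    - {"slide": [0,0,0],"delta_rot": [0,0,0],"fingers": 0}
    - {"slide": [0,0,0],"delta_rot": [0,0,0],"fingers": 0}

```text
time_s: 13.62
tcp_pos: [0.5044, -0.3121, 0.0516]
eef_rot: [-180.0, 0.0, -173.3]
contact_force: [-0.7, 1.0, -1.0]
gripper_width: 0.0574
gripper_force: 20.0
```

Request:
play_rows:
  rows:
    - {"slide": [0,0,0.01],"delta_rot": [0,0,0],"fingers": 0}
    - {"slide": [0,0,0],"delta_rot": [0,0,0],"fingers": 0}
    - {"slide": [0,0,0],"delta_rot": [0,0,0],"fingers": 0}

```text
time_s: 14.0
tcp_pos: [0.504, -0.312, 0.0497]
eef_rot: [-180.0, 0.0, -173.3]
contact_force: [0.9, -0.5, -1.3]
gripper_width: 0.0571
gripper_force: 20.0
```

Request:
play_rows:
  rows:
    - {"slide": [0,0,0.015],"delta_rot": [0,0,0],"fingers": 0}
    - {"slide": [0,0,0],"delta_rot": [0,0,0],"fingers": 0}
    - {"slide": [0,0,0.005],"delta_rot": [0,0,0],"fingers": 0}
    - {"slide": [0,0,0],"delta_rot": [0,0,0],"fingers": 0}
    - {"slide": [0,0,0],"delta_rot": [0,0,0],"fingers": 0}

```text
time_s: 14.62
tcp_pos: [0.5043, -0.3122, 0.0477]
eef_rot: [-180.0, 0.0, -173.3]
contact_force: [-2.6, 1.5, 9.9]
gripper_width: 0.0575
gripper_force: 20.0
```

Contact at 10 N. I'll release and go for the carton, checking its height from the two views.

Request:
play_rows:
  rows:
    - {"slide": [0,0,0],"delta_rot": [0,0,0],"fingers": 0.8}
    - {"slide": [0,0,0],"delta_rot": [0,0,0],"fingers": 0.8}
    - {"slide": [0,0,0],"delta_rot": [0,0,0],"fingers": 0.8}
    - {"slide": [0,0,-0.15],"delta_rot": [0,0,0],"fingers": 1}
    - {"slide": [0,0,-0.35],"delta_rot": [0,0,0],"fingers": 1}
    - {"slide": [0,0,-0.35],"delta_rot": [0,0,0.5],"fingers": 1}
    - {"slide": [0,0,0],"delta_rot": [0,0,0.5],"fingers": 1}
    - {"slide": [0,0,0],"delta_rot": [0,0,0],"fingers": 1}

```text
time_s: 15.62
tcp_pos: [0.504, -0.3118, 0.1743]
eef_rot: [180.0, 0.0, -177.9]
contact_force: [0.3, -0.0, -0.4]
gripper_width: 0.0875
gripper_force: 0.0
```

```bash
python3 - <<'E'
from h import *
t=load('top0');s=load('side0')
print('carton top tri',tri(t,(329.1,232.1),s,(316.7,178.3)).round(4))
go((.5567,-.102,.13,-178),(.5567,-.102,.034,-178))
E
```

```text
carton top tri [ 0.5562 -0.1026  0.0577]
t 15.62 pos [ 0.504  -0.3118  0.1743] rot [ 1.7999e+02  4.0000e-02 -1.7790e+02] w 0.0875 gf 0.0 F [ 0.3 -0.  -0.4]
(0.5567, -0.102, 0.13, -178) slide total [-0.402  1.385  0.296] (after turn [-0.4    1.385  0.295] ) turn total [0.   0.01 0.02]
(0.5567, -0.102, 0.034, -178) slide total [ 0.   -0.    0.64] (after turn [ 0.   -0.    0.64] ) turn total [0. 0. 0.]
```

Request:
play_rows:
  rows:
    - {"slide": [-0.08,0.28,0],"delta_rot": [0,0,0],"fingers": 1}
    - {"slide": [-0.08,0.28,0],"delta_rot": [0,0,0],"fingers": 1}
    - {"slide": [-0.08,0.28,0],"delta_rot": [0,0,0],"fingers": 1}
    - {"slide": [-0.08,0.28,0],"delta_rot": [0,0,0],"fingers": 1}
    - {"slide": [-0.08,0.27,0],"delta_rot": [0,0,0],"fingers": 1}
    - {"slide": [0,0,0.3],"delta_rot": [0,0,0],"fingers": 1}
    - {"slide": [0,0,0],"delta_rot": [0,0,0],"fingers": 1}
    - {"slide": [0,0,0],"delta_rot": [0,0,0],"fingers": 1}

```text
time_s: 16.62
tcp_pos: [0.5565, -0.1019, 0.1296]
eef_rot: [-180.0, -0.0, -177.9]
contact_force: [-0.1, 0.2, 0.3]
gripper_width: 0.0878
gripper_force: 0.0
```

```bash
python3 - <<'E'
from h import *
t,s=snap('top','t5'),snap('side','s5')
a=cv2.resize(t['image'][180:330,360:480],None,fx=3,fy=3); b=cv2.resize(s['image'][80:260,240:430],None,fx=2.5,fy=2.5)
cv2.imwrite('pics/c5.png',np.hstack([a,b])[:,:800])
go((.5567,-.102,.034,-178))
E
```

```text
t 16.73 pos [ 0.5571 -0.1019  0.1304] rot [-1.7999e+02  9.0000e-02 -1.7792e+02] w 0.0876 gf 0.0 F [-1.   0.2  0.1]
(0.5567, -0.102, 0.034, -178) slide total [ 0.004 -0.     0.643] (after turn [ 0.003 -0.     0.643] ) turn total [-0.    0.02  0.02]
```

View pics/c5.png

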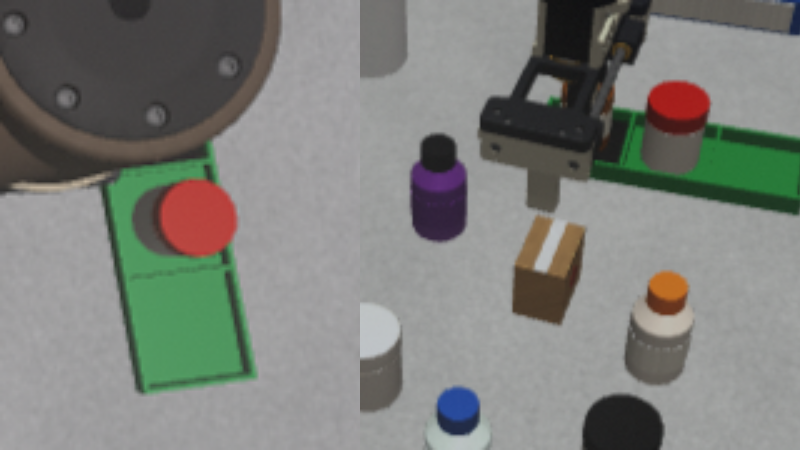

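The red tub stands in the middle pocket (crop (199,218) and (673,130)), and the gripper is over the carton. I'll descend and grip.

Request:
play_rows:
  rows:
    - {"slide": [0,0,0.2],"delta_rot": [0,0,0],"fingers": 1}
    - {"slide": [0,0,0.2],"delta_rot": [0,0,0],"fingers": 1}
    - {"slide": [0,0,0.2],"delta_rot": [0,0,0],"fingers": 1}
    - {"slide": [0,0,0.04],"delta_rot": [0,0,0],"fingers": 1}
    - {"slide": [0,0,0],"delta_rot": [0,0,0],"fingers": 0.2}
    - {"slide": [0,0,0],"delta_rot": [0,0,0],"fingers": 0.2}
    - {"slide": [0,0,0],"delta_rot": [0,0,0],"fingers": 0.2}
    - {"slide": [0,0,0],"delta_rot": [0,0,0],"fingers": 0.2}

```text
time_s: 17.73
tcp_pos: [0.5572, -0.1013, 0.0343]
eef_rot: [-180.0, 0.1, -177.9]
contact_force: [-1.2, 1.0, 6.1]
gripper_width: 0.0637
gripper_force: 20.0
```

```bash
python3 - <<'E'
from h import *
go((.5567,-.102,.18,-178),(.419,-.3195,.18,-178),(.419,-.3195,.05,-174))
E
```

```text
t 17.73 pos [ 0.5572 -0.1013  0.0343] rot [-1.8000e+02  1.1000e-01 -1.7788e+02] w 0.0637 gf 20.0 F [-1.2  1.   6.1]
(0.5567, -0.102, 0.18, -178) slide total [ 0.001 -0.004 -0.971] (after turn [ 0.003 -0.004 -0.971] ) turn total [-0.    0.02  0.03]
(0.419, -0.3195, 0.18, -178) slide total [ 0.968 -1.417 -0.   ] (after turn [ 0.968 -1.417 -0.   ] ) turn total [0. 0. 0.]
(0.419, -0.3195, 0.05, -174) slide total [ 0.    -0.     0.867] (after turn [ 0.    -0.     0.867] ) turn total [ 0.    0.   -0.87]
```

Request:
play_rows:
  rows:
    - {"slide": [0,0,-0.2],"delta_rot": [0,0,0],"fingers": 0.2}
    - {"slide": [0,0,-0.4],"delta_rot": [0,0,0],"fingers": 0.2}
    - {"slide": [0,0,-0.37],"delta_rot": [0,0,0],"fingers": 0.2}
    - {"slide": [0.19,-0.28,0],"delta_rot": [0,0,0],"fingers": 0.2}
    - {"slide": [0.19,-0.28,0],"delta_rot": [0,0,0],"fingers": 0.2}
    - {"slide": [0.19,-0.28,0],"delta_rot": [0,0,0],"fingers": 0.2}
    - {"slide": [0.19,-0.28,0],"delta_rot": [0,0,0],"fingers": 0.2}
    - {"slide": [0.2,-0.29,0],"delta_rot": [0,0,0],"fingers": 0.2}

```text
time_s: 18.73
tcp_pos: [0.4191, -0.319, 0.1788]
eef_rot: [180.0, 0.0, -177.9]
contact_force: [0.9, -1.0, -0.5]
gripper_width: 0.0637
gripper_force: 20.0
```

Request:
play_rows:
  rows:
    - {"slide": [0,0,0],"delta_rot": [0,0,-0.87],"fingers": 0.2}
    - {"slide": [0,0,0.25],"delta_rot": [0,0,0],"fingers": 0.2}
    - {"slide": [0,0,0.25],"delta_rot": [0,0,0],"fingers": 0.2}
    - {"slide": [0,0,0],"delta_rot": [0,0,0],"fingers": 0.2}
    - {"slide": [0,0,0],"delta_rot": [0,0,0],"fingers": 0.2}

```text
time_s: 19.35
tcp_pos: [0.4209, -0.3184, 0.1049]
eef_rot: [-179.9, 0.0, -173.9]
contact_force: [0.7, -0.3, 0.0]
gripper_width: 0.064
gripper_force: 20.0
```

```bash
python3 - <<'E'
from h import *
go((.419,-.3195,.04,-174))
E
```

```text
t 19.35 pos [ 0.4209 -0.3184  0.1049] rot [-1.7995e+02  5.0000e-02 -1.7389e+02] w 0.064 gf 20.0 F [ 0.7 -0.3  0. ]
(0.419, -0.3195, 0.04, -174) slide total [ 0.014 -0.006  0.433] (after turn [ 0.014 -0.006  0.433] ) turn total [-0.01  0.01  0.02]
```

Contact should come near z 0.038.

Request:
play_rows:
  rows:
    - {"slide": [0.01,0,0.15],"delta_rot": [0,0,0],"fingers": 0.2}
    - {"slide": [0,0,0.15],"delta_rot": [0,0,0],"fingers": 0.2}
    - {"slide": [0,0,0.1],"delta_rot": [0,0,0],"fingers": 0.2}
    - {"slide": [0,0,0.02],"delta_rot": [0,0,0],"fingers": 0.2}
    - {"slide": [0,0,0.015],"delta_rot": [0,0,0],"fingers": 0.2}
    - {"slide": [0,0,0],"delta_rot": [0,0,0],"fingers": 0.2}
    - {"slide": [0,0,0],"delta_rot": [0,0,0],"fingers": 0.2}

```text
time_s: 20.23
tcp_pos: [0.4191, -0.3183, 0.0389]
eef_rot: [-180.0, 0.0, -173.9]
contact_force: [0.0, 0.6, -0.6]
gripper_width: 0.0635
gripper_force: 20.0
```

Request:
play_rows:
  rows:
    - {"slide": [0,0,0.01],"delta_rot": [0,0,0],"fingers": 0.2}
    - {"slide": [0,0,0],"delta_rot": [0,0,0],"fingers": 0.2}
    - {"slide": [0,0,0],"delta_rot": [0,0,0],"fingers": 0.2}

```text
time_s: 20.6
tcp_pos: [0.419, -0.3184, 0.0382]
eef_rot: [-180.0, 0.1, -173.9]
contact_force: [-3.0, 4.2, 11.8]
gripper_width: 0.0637
gripper_force: 20.0
```

Request:
play_rows:
  rows:
    - {"slide": [0,0,0],"delta_rot": [0,0,0],"fingers": 0.9}
    - {"slide": [0,0,0],"delta_rot": [0,0,0],"fingers": 0.9}
    - {"slide": [0,0,0],"delta_rot": [0,0,0],"fingers": 0.9}
    - {"slide": [0,0,-0.15],"delta_rot": [0,0,0],"fingers": 0.9}
    - {"slide": [0,0,-0.35],"delta_rot": [0,0,0],"fingers": 0.9}
    - {"slide": [0,0,-0.35],"delta_rot": [0,0,0],"fingers": 0.9}
    - {"slide": [0,0,-0.2],"delta_rot": [0,0,0],"fingers": 0.9}
    - {"slide": [0,0,0],"delta_rot": [0,0,0],"fingers": 0.9}

```text
time_s: 21.6
tcp_pos: [0.4201, -0.3188, 0.1971]
eef_rot: [-179.9, 0.3, -173.9]
contact_force: [-0.1, -0.3, -0.8]
gripper_width: 0.0833
gripper_force: 0.0
```

```bash
python3 - <<'E'
from h import *
go((.5622,.108,.2,-174),(.5622,.108,.034,-174))
E
```

```text
t 21.6 pos [ 0.4201 -0.3188  0.1971] rot [-179.86    0.26 -173.9 ] w 0.0833 gf 0.0 F [-0.1 -0.3 -0.8]
(0.5622, 0.108, 0.2, -174) slide total [-1.244  2.729 -0.02 ] (after turn [-1.24   2.731 -0.02 ] ) turn total [-0.03  0.06  0.02]
(0.5622, 0.108, 0.034, -174) slide total [ 0.    -0.     1.107] (after turn [ 0.    -0.     1.107] ) turn total [0. 0. 0.]
```

Request:
play_rows:
  rows:
    - {"slide": [-0.15,0.34,0],"delta_rot": [0,0,0],"fingers": 0.7}
    - {"slide": [-0.15,0.34,0],"delta_rot": [0,0,0],"fingers": 0.7}
    - {"slide": [-0.15,0.34,0],"delta_rot": [0,0,0],"fingers": 0.7}
    - {"slide": [-0.15,0.34,0],"delta_rot": [0,0,0],"fingers": 0.7}
    - {"slide": [-0.16,0.34,0],"delta_rot": [0,0,0],"fingers": 0.7}
    - {"slide": [-0.16,0.34,0],"delta_rot": [0,0,0],"fingers": 0.7}
    - {"slide": [-0.16,0.34,0],"delta_rot": [0,0,0],"fingers": 0.7}
    - {"slide": [-0.16,0.35,0],"delta_rot": [0,0,0],"fingers": 0.7}

```text
time_s: 22.6
tcp_pos: [0.5601, 0.1104, 0.1932]
eef_rot: [-180.0, -0.1, -173.9]
contact_force: [0.2, -0.4, -0.3]
gripper_width: 0.0744
gripper_force: 0.0
```

Request:
play_rows:
  rows:
    - {"slide": [0,0,0.2],"delta_rot": [0,0,0],"fingers": 0.7}
    - {"slide": [0,0,0.2],"delta_rot": [0,0,0],"fingers": 0.7}
    - {"slide": [0,0,0],"delta_rot": [0,0,0],"fingers": 0.7}
    - {"slide": [0,0,0],"delta_rot": [0,0,0],"fingers": 0.7}

```text
time_s: 23.1
tcp_pos: [0.5607, 0.1086, 0.1349]
eef_rot: [-180.0, 0.0, -173.9]
contact_force: [-0.2, -0.2, 0.6]
gripper_width: 0.0746
gripper_force: 0.0
```

```bash
python3 - <<'E'
from h import *
t,s=snap('top','t6'),snap('side','s6')
a=cv2.resize(t['image'][180:330,360:480],None,fx=3,fy=3); b=cv2.resize(s['image'][100:280,200:390],None,fx=2.5,fy=2.5)
cv2.imwrite('pics/c6.png',np.hstack([a,b])[:,:800])
go((.5622,.108,.034,-174))
E
```

```text
t 23.2 pos [0.561  0.1088 0.1357] rot [ 1.7997e+02  1.1000e-01 -1.7392e+02] w 0.0746 gf 0.0 F [-0.4  0.2  0.4]
(0.5622, 0.108, 0.034, -174) slide total [-0.006 -0.007  0.678] (after turn [-0.007 -0.006  0.678] ) turn total [0.01 0.02 0.02]
```

View pics/c6.png

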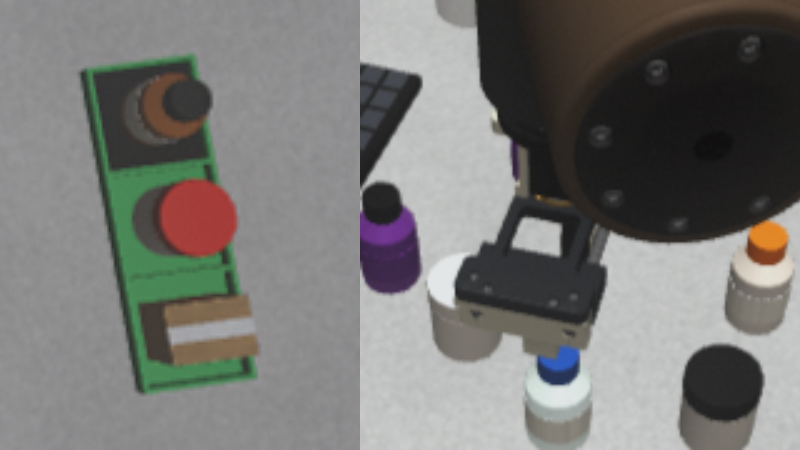

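The green kit is complete and upright: amber at crop (160,108), red tub (199,218), carton (205,333). The gripper is over the blue-capped bottle at crop (558,365).

Request:
play_rows:
  rows:
    - {"slide": [-0.01,0,0.2],"delta_rot": [0,0,0],"fingers": 0.7}
    - {"slide": [0,0,0.2],"delta_rot": [0,0,0],"fingers": 0.7}
    - {"slide": [0,0,0.2],"delta_rot": [0,0,0],"fingers": 0.7}
    - {"slide": [0,0,0.07],"delta_rot": [0,0,0],"fingers": 0.7}
    - {"slide": [0,0,0],"delta_rot": [0,0,0],"fingers": 0.7}
    - {"slide": [0,0,0],"delta_rot": [0,0,0],"fingers": -0.2}
    - {"slide": [0,0,0],"delta_rot": [0,0,0],"fingers": -0.2}
    - {"slide": [0,0,0],"delta_rot": [0,0,0],"fingers": -0.2}

```text
time_s: 24.2
tcp_pos: [0.5621, 0.109, 0.0346]
eef_rot: [180.0, 0.1, -173.9]
contact_force: [1.1, -1.2, 0.3]
gripper_width: 0.05
gripper_force: 0.6
```

```bash
python3 - <<'E'
from h import *
go((.5622,.108,.19,-174),(.463,.287,.19,-174),(.463,.287,.05,-174))
E
```

```text
t 24.2 pos [0.5621 0.109  0.0346] rot [ 1.7998e+02  6.0000e-02 -1.7391e+02] w 0.05 gf 0.6 F [ 1.1 -1.2  0.3]
(0.5622, 0.108, 0.19, -174) slide total [-1.000e-03 -7.000e-03 -1.036e+00] (after turn [-0.    -0.007 -1.036] ) turn total [0.   0.01 0.02]
(0.463, 0.287, 0.19, -174) slide total [0.533 1.256 0.   ] (after turn [0.533 1.256 0.   ] ) turn total [0. 0. 0.]
(0.463, 0.287, 0.05, -174) slide total [ 0.    -0.     0.933] (after turn [ 0.    -0.     0.933] ) turn total [0. 0. 0.]
```

Grip force is only just building, so I'll wait two rows and then lift.

Request:
play_rows:
  rows:
    - {"slide": [0,0,0],"delta_rot": [0,0,0],"fingers": -0.2}
    - {"slide": [0,0,0],"delta_rot": [0,0,0],"fingers": -0.2}
    - {"slide": [0,0,-0.1],"delta_rot": [0,0,0],"fingers": -0.2}
    - {"slide": [0,0,-0.3],"delta_rot": [0,0,0],"fingers": -0.2}
    - {"slide": [0,0,-0.3],"delta_rot": [0,0,0],"fingers": -0.2}
    - {"slide": [0,0,-0.3],"delta_rot": [0,0,0],"fingers": -0.2}

```text
time_s: 24.95
tcp_pos: [0.5612, 0.1088, 0.1858]
eef_rot: [180.0, -0.0, -173.9]
contact_force: [1.0, 0.4, -2.2]
gripper_width: 0.0491
gripper_force: 20.0
```

Request:
play_rows:
  rows:
    - {"slide": [0.11,0.25,0],"delta_rot": [0,0,0],"fingers": -0.2}
    - {"slide": [0.11,0.25,0],"delta_rot": [0,0,0],"fingers": -0.2}
    - {"slide": [0.11,0.25,0],"delta_rot": [0,0,0],"fingers": -0.2}
    - {"slide": [0.1,0.25,0],"delta_rot": [0,0,0],"fingers": -0.2}
    - {"slide": [0.1,0.25,0],"delta_rot": [0,0,0],"fingers": -0.2}
    - {"slide": [0,0,0.3],"delta_rot": [0,0,0],"fingers": -0.2}
    - {"slide": [0,0,0.1],"delta_rot": [0,0,0],"fingers": -0.2}
    - {"slide": [0,0,0],"delta_rot": [0,0,0],"fingers": -0.2}

```text
time_s: 25.95
tcp_pos: [0.4625, 0.286, 0.1234]
eef_rot: [-179.9, -0.1, -173.9]
contact_force: [-0.4, -0.3, -1.7]
gripper_width: 0.0491
gripper_force: 20.0
```

```bash
python3 - <<'E'
from h import *
s=snap('side','s7'); b=cv2.resize(s['image'][230:420,150:400],None,fx=3,fy=3); cv2.imwrite('pics/c7.png',b)
go((.463,.287,.045,-174))
E
```

```text
t 26.0 pos [0.4632 0.2866 0.1245] rot [-179.97    0.   -173.94] w 0.0488 gf 20.0 F [ 0.5 -0.4 -1. ]
(0.463, 0.287, 0.045, -174) slide total [0.001 0.003 0.53 ] (after turn [0.001 0.003 0.53 ] ) turn total [-0.01  0.    0.01]
```

View pics/c7.png

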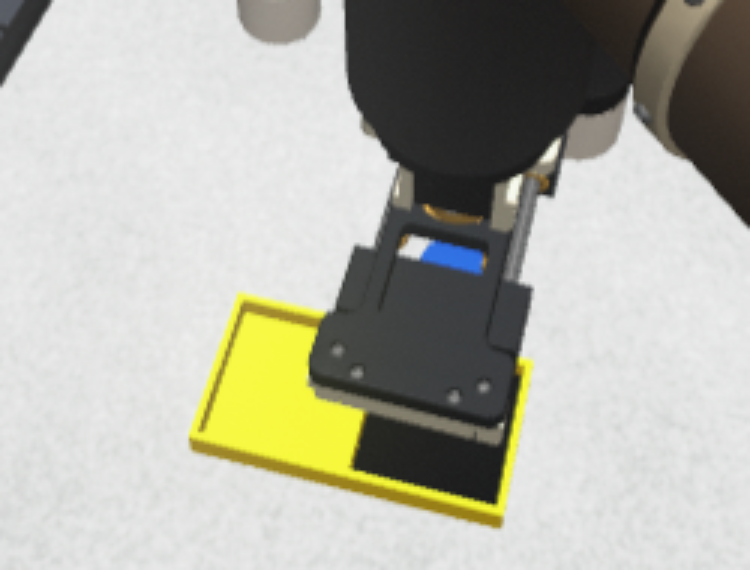

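The bottle hangs over the black-padded pocket (crop (440,450)). I'll lower it gently, with contact expected near z 0.0426.

Request:
play_rows:
  rows:
    - {"slide": [0,0,0.15],"delta_rot": [0,0,0],"fingers": -0.2}
    - {"slide": [0,0,0.15],"delta_rot": [0,0,0],"fingers": -0.2}
    - {"slide": [0,0,0.13],"delta_rot": [0,0,0],"fingers": -0.2}
    - {"slide": [0,0,0.07],"delta_rot": [0,0,0],"fingers": -0.2}
    - {"slide": [0,0,0.01],"delta_rot": [0,0,0],"fingers": -0.2}
    - {"slide": [0,0,0],"delta_rot": [0,0,0],"fingers": -0.2}
    - {"slide": [0,0,0],"delta_rot": [0,0,0],"fingers": -0.2}

```text
time_s: 26.88
tcp_pos: [0.4632, 0.2873, 0.0482]
eef_rot: [179.9, 0.1, -173.9]
contact_force: [-0.2, 0.1, -1.9]
gripper_width: 0.0488
gripper_force: 20.0
```

Request:
play_rows:
  rows:
    - {"slide": [0,0,0.02],"delta_rot": [0,0,0],"fingers": -0.2}
    - {"slide": [0,0,0],"delta_rot": [0,0,0],"fingers": -0.2}
    - {"slide": [0,0,0],"delta_rot": [0,0,0],"fingers": -0.2}

```text
time_s: 27.25
tcp_pos: [0.4628, 0.2869, 0.0444]
eef_rot: [-180.0, -0.0, -173.9]
contact_force: [1.1, 0.3, -1.0]
gripper_width: 0.049
gripper_force: 20.0
```

Request:
play_rows:
  rows:
    - {"slide": [0,0,0.01],"delta_rot": [0,0,0],"fingers": -0.2}
    - {"slide": [0,0,0],"delta_rot": [0,0,0],"fingers": -0.2}
    - {"slide": [0,0,0.005],"delta_rot": [0,0,0],"fingers": -0.2}
    - {"slide": [0,0,0],"delta_rot": [0,0,0],"fingers": -0.2}
    - {"slide": [0,0,0],"delta_rot": [0,0,0],"fingers": -0.2}

```text
time_s: 27.88
tcp_pos: [0.463, 0.287, 0.0425]
eef_rot: [180.0, 0.0, -173.9]
contact_force: [-0.5, -1.7, 4.1]
gripper_width: 0.049
gripper_force: 20.0
```

Request:
play_rows:
  rows:
    - {"slide": [0,0,0],"delta_rot": [0,0,0],"fingers": 0.7}
    - {"slide": [0,0,0],"delta_rot": [0,0,0],"fingers": 0.7}
    - {"slide": [0,0,0],"delta_rot": [0,0,0],"fingers": 0.7}
    - {"slide": [0,0,-0.15],"delta_rot": [0,0,0],"fingers": 0.7}
    - {"slide": [0,0,-0.35],"delta_rot": [0,0,0],"fingers": 0.9}
    - {"slide": [0,0,-0.35],"delta_rot": [0,0,0],"fingers": 0.9}
    - {"slide": [0,0,-0.2],"delta_rot": [0,0,0],"fingers": 0.9}
    - {"slide": [0,0,0],"delta_rot": [0,0,0],"fingers": 0.9}

```text
time_s: 28.88
tcp_pos: [0.4638, 0.2881, 0.2024]
eef_rot: [179.8, 0.2, -173.9]
contact_force: [-0.0, -0.4, -0.4]
gripper_width: 0.0834
gripper_force: 0.0
```

```bash
python3 - <<'E'
from h import *
t,s=load('top0'),load('side0'); print('black',onz(t,(256.5,281.8),.07).round(4))
go((.4497,.0646,.15,-174),(.4497,.0646,.043,-174))
E
```

```text
black [0.4506 0.0644]
t 28.88 pos [0.4638 0.2881 0.2024] rot [ 179.79    0.23 -173.9 ] w 0.0834 gf 0.0 F [-0.  -0.4 -0.4]
(0.4497, 0.0646, 0.15, -174) slide total [ 0.254 -1.473  0.343] (after turn [ 0.25  -1.472  0.349] ) turn total [0.05 0.05 0.02]
(0.4497, 0.0646, 0.043, -174) slide total [ 0.    -0.     0.713] (after turn [ 0.    -0.     0.713] ) turn total [0. 0. 0.]
```

Request:
play_rows:
  rows:
    - {"slide": [0.05,-0.29,0],"delta_rot": [0,0,0],"fingers": 0.9}
    - {"slide": [0.05,-0.29,0],"delta_rot": [0,0,0],"fingers": 0.9}
    - {"slide": [0.05,-0.29,0],"delta_rot": [0,0,0],"fingers": 0.9}
    - {"slide": [0.05,-0.3,0],"delta_rot": [0,0,0],"fingers": 0.9}
    - {"slide": [0.05,-0.3,0],"delta_rot": [0,0,0],"fingers": 0.9}
    - {"slide": [0,0,0.35],"delta_rot": [0,0,0],"fingers": 0.9}
    - {"slide": [0,0,0],"delta_rot": [0,0,0],"fingers": 0.9}
    - {"slide": [0,0,0],"delta_rot": [0,0,0],"fingers": 0.9}

```text
time_s: 29.88
tcp_pos: [0.4494, 0.064, 0.1479]
eef_rot: [-180.0, -0.0, -173.9]
contact_force: [1.0, 0.2, 0.3]
gripper_width: 0.0834
gripper_force: 0.0
```

```bash
python3 - <<'E'
from h import *
t,s=snap('top','t8'),snap('side','s8')
a=cv2.resize(t['image'][200:320,120:240],None,fx=3,fy=3); b=cv2.resize(s['image'][240:420,200:400],None,fx=2,fy=2)
cv2.imwrite('pics/c8.png',np.hstack([a,b]))
go((.4500,.0646,.043,-174))
E
```

```text
t 29.98 pos [0.4499 0.0646 0.1485] rot [ 1.7997e+02  1.1000e-01 -1.7385e+02] w 0.0829 gf 0.0 F [0.3 0.5 0.1]
(0.45, 0.0646, 0.043, -174) slide total [ 0.001 -0.     0.703] (after turn [-0.001  0.     0.703] ) turn total [0.01 0.02 0.03]
```

View pics/c8.png

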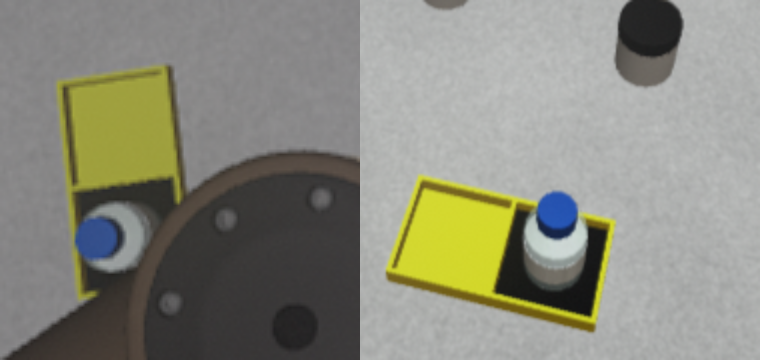

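The clear bottle stands upright on the padded pocket (crop (555,245)). Next is the black tub.

Request:
play_rows:
  rows:
    - {"slide": [0,0,0.2],"delta_rot": [0,0,0],"fingers": 0.9}
    - {"slide": [0,0,0.2],"delta_rot": [0,0,0],"fingers": 0.9}
    - {"slide": [0,0,0.2],"delta_rot": [0,0,0],"fingers": 0.9}
    - {"slide": [0,0,0.1],"delta_rot": [0,0,0],"fingers": 0.9}
    - {"slide": [0,0,0],"delta_rot": [0,0,0],"fingers": 0}
    - {"slide": [0,0,0],"delta_rot": [0,0,0],"fingers": 0}
    - {"slide": [0,0,0],"delta_rot": [0,0,0],"fingers": 0}
    - {"slide": [0,0,0],"delta_rot": [0,0,0],"fingers": 0}

```text
time_s: 30.98
tcp_pos: [0.4497, 0.0642, 0.0431]
eef_rot: [179.9, 0.1, -173.9]
contact_force: [-1.1, 1.1, 4.9]
gripper_width: 0.0568
gripper_force: 20.0
```

```bash
python3 - <<'E'
from h import *
go((.45,.0646,.20,-174),(.546,.296,.2,-174),(.546,.296,.05,-174))
E
```

```text
t 30.98 pos [0.4497 0.0642 0.0431] rot [ 1.7995e+02  1.2000e-01 -1.7390e+02] w 0.0568 gf 20.0 F [-1.1  1.1  4.9]
(0.45, 0.0646, 0.2, -174) slide total [-0.004  0.003 -1.046] (after turn [-0.002  0.002 -1.046] ) turn total [0.01 0.03 0.02]
(0.546, 0.296, 0.2, -174) slide total [-0.798  1.467  0.   ] (after turn [-0.798  1.467  0.   ] ) turn total [0. 0. 0.]
(0.546, 0.296, 0.05, -174) slide total [ 0. -0.  1.] (after turn [ 0. -0.  1.] ) turn total [0. 0. 0.]
```

Request:
play_rows:
  rows:
    - {"slide": [0,0,-0.25],"delta_rot": [0,0,0],"fingers": 0}
    - {"slide": [0,0,-0.4],"delta_rot": [0,0,0],"fingers": 0}
    - {"slide": [0,0,-0.39],"delta_rot": [0,0,0],"fingers": 0}
    - {"slide": [-0.16,0.29,0],"delta_rot": [0,0,0],"fingers": 0}
    - {"slide": [-0.16,0.29,0],"delta_rot": [0,0,0],"fingers": 0}
    - {"slide": [-0.16,0.29,0],"delta_rot": [0,0,0],"fingers": 0}
    - {"slide": [-0.16,0.3,0],"delta_rot": [0,0,0],"fingers": 0}
    - {"slide": [-0.16,0.3,0],"delta_rot": [0,0,0],"fingers": 0}

```text
time_s: 31.98
tcp_pos: [0.5451, 0.297, 0.1981]
eef_rot: [-180.0, -0.0, -173.9]
contact_force: [1.1, -0.2, -0.6]
gripper_width: 0.057
gripper_force: 20.0
```

Request:
play_rows:
  rows:
    - {"slide": [0,0,0.3],"delta_rot": [0,0,0],"fingers": 0}
    - {"slide": [0,0,0.3],"delta_rot": [0,0,0],"fingers": 0}
    - {"slide": [0,0,0.15],"delta_rot": [0,0,0],"fingers": 0}
    - {"slide": [0,0,0],"delta_rot": [0,0,0],"fingers": 0}
    - {"slide": [0,0,0],"delta_rot": [0,0,0],"fingers": 0}

```text
time_s: 32.6
tcp_pos: [0.5455, 0.2961, 0.0868]
eef_rot: [180.0, 0.1, -173.9]
contact_force: [-0.1, 0.1, -0.3]
gripper_width: 0.0569
gripper_force: 20.0
```

```bash
python3 - <<'E'
from h import *
go((.546,.296,.048,-174))
E
```

```text
t 32.6 pos [0.5455 0.2961 0.0868] rot [ 1.7997e+02  7.0000e-02 -1.7390e+02] w 0.0569 gf 20.0 F [-0.1  0.1 -0.3]
(0.546, 0.296, 0.048, -174) slide total [-0.003 -0.001  0.259] (after turn [-0.003 -0.001  0.259] ) turn total [0.01 0.02 0.02]
```

Request:
play_rows:
  rows:
    - {"slide": [0,0,0.13],"delta_rot": [0,0,0],"fingers": 0}
    - {"slide": [0,0,0.1],"delta_rot": [0,0,0],"fingers": 0}
    - {"slide": [0,0,0.02],"delta_rot": [0,0,0],"fingers": 0}
    - {"slide": [0,0,0.01],"delta_rot": [0,0,0],"fingers": 0}
    - {"slide": [0,0,0],"delta_rot": [0,0,0],"fingers": 0}
    - {"slide": [0,0,0],"delta_rot": [0,0,0],"fingers": 0}

```text
time_s: 33.35
tcp_pos: [0.5452, 0.296, 0.0472]
eef_rot: [180.0, 0.0, -173.9]
contact_force: [-0.9, -0.8, 0.5]
gripper_width: 0.0569
gripper_force: 20.0
```

Request:
play_rows:
  rows:
    - {"slide": [0,0,0.01],"delta_rot": [0,0,0],"fingers": 0}
    - {"slide": [0,0,0],"delta_rot": [0,0,0],"fingers": 0}
    - {"slide": [0,0,0],"delta_rot": [0,0,0],"fingers": 0}

```text
time_s: 33.72
tcp_pos: [0.5454, 0.2961, 0.0471]
eef_rot: [180.0, 0.1, -173.9]
contact_force: [-3.6, -0.3, 10.7]
gripper_width: 0.0573
gripper_force: 20.0
```

Request:
play_rows:
  rows:
    - {"slide": [0,0,0],"delta_rot": [0,0,0],"fingers": 0.9}
    - {"slide": [0,0,0],"delta_rot": [0,0,0],"fingers": 0.9}
    - {"slide": [0,0,0],"delta_rot": [0,0,0],"fingers": 0.9}
    - {"slide": [0,0,-0.15],"delta_rot": [0,0,0],"fingers": 0.9}
    - {"slide": [0,0,-0.35],"delta_rot": [0,0,0],"fingers": 0.9}
    - {"slide": [0,0,-0.35],"delta_rot": [0,0,0],"fingers": 0.9}
    - {"slide": [0,0,-0.35],"delta_rot": [0,0,0],"fingers": 0.9}
    - {"slide": [0,0,0],"delta_rot": [0,0,0],"fingers": 0.9}

```text
time_s: 34.72
tcp_pos: [0.5469, 0.2971, 0.2302]
eef_rot: [179.7, 0.4, -173.9]
contact_force: [-0.6, 0.1, -0.5]
gripper_width: 0.0832
gripper_force: 0.0
```

Request:
play_rows:
  rows:
    - {"slide": [0.1,-0.3,0],"delta_rot": [0,0,0],"fingers": 0.9}
    - {"slide": [0.15,-0.35,0],"delta_rot": [0,0,0],"fingers": 0.9}
    - {"slide": [0.15,-0.35,0],"delta_rot": [0,0,0],"fingers": 0.9}
    - {"slide": [0.15,-0.35,0],"delta_rot": [0,0,0],"fingers": 0.9}
    - {"slide": [0.15,-0.35,0],"delta_rot": [0,0,0],"fingers": 0.9}
    - {"slide": [0,0,0],"delta_rot": [0,0,0],"fingers": 0.9}
    - {"slide": [0,0,0],"delta_rot": [0,0,0],"fingers": 0.9}
    - {"slide": [0,0,0],"delta_rot": [0,0,0],"fingers": 0.9}

```text
time_s: 35.72
tcp_pos: [0.4677, 0.0317, 0.2247]
eef_rot: [-180.0, -0.0, -173.9]
contact_force: [-0.4, 0.9, 0.3]
gripper_width: 0.0831
gripper_force: 0.0
```

```bash
python3 - <<'E'
from h import *
t,s=snap('top','t9'),snap('side','s9')
f=lambda i:cv2.resize(i,(400,300)) 
cv2.imwrite('pics/c9.png',np.hstack([cv2.resize(t['image'][130:330,110:480],(400,216)),cv2.resize(s['image'],(288,216))]) if 0 else np.vstack([cv2.resize(t['image'][170:330,120:470],(700,320)),cv2.resize(s['image'][100:420,60:440],(333,280)) @np.eye(3,dtype=np.uint8) if 0 else cv2.copyMakeBorder(cv2.resize(s['image'][100:420,180:440],(228,280)),0,0,0,472,0)]))
go()
E
```

```text
t 35.83 pos [0.4677 0.0318 0.2247] rot [-1.7999e+02 -4.0000e-02 -1.7385e+02] w 0.0832 gf 0.0 F [-0.6  0.3  0.3]
```

View pics/c9.png

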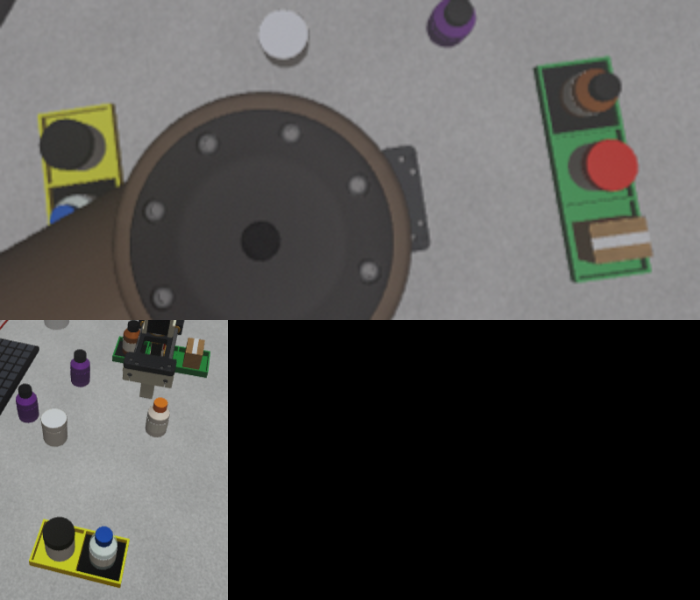

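View pics/s9.png

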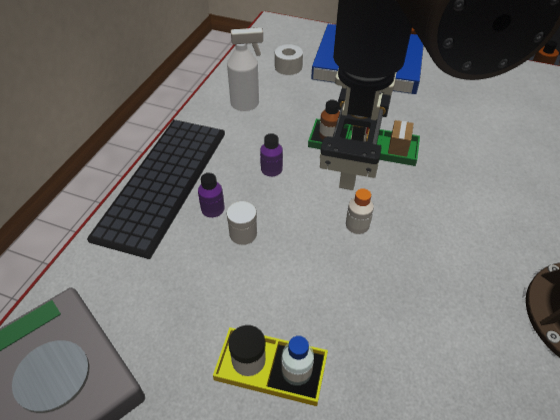

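Both kits are complete and upright: black tub at side-view (247,350) and clear bottle at (298,362) in the yellow tray, with the green tray full. The white tub (242,222), orange bottle (360,212) and both purple bottles haven't moved. The arm is clear, so I'm handing in.

```bash
python3 -c "
from plant import r
print(r.close_job())"
```

```text
the job is handed in; nothing more can be done
None
```

Both kits are made up and the job is handed in at about 36 s: all five items stand upright in their pockets, the two bottles were lowered in, and the last pictures show nothing knocked over and the white tub and orange bottle where they were.

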